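# Rock the lids, cover the ice bucket

## Robot

A 7-joint arm with a two-finger parallel gripper is mounted at the origin on the work surface. World frame = base frame: x ahead of the robot, y to its left, z up, the work surface at z = 0. Lengths are in m, angles in rad, forces in N, time in s.
With the tool pointing down it reaches from about 0.35 to 0.9 m from the base axis. Payload 19.9 kg.
Tool frame: the origin (TCP) lies at the very end of the fingers, on their centre line; the grasp point (between the pads) lies behind it (r.grasp_offset is the z of the grasp point in the tool frame, in m); z points along the fingers, y is the direction in which the jaws open and shut (so a half turn about z gives the same grasp; the last joint's range is limited). The gripper opens to 85 mm and grips with 20 to 120 N. Pads are 22 mm wide; open, the fingers measure 114 mm over their backs; the gripper's body (76 mm by 85 mm) begins 54 mm behind the grasp point. The pads swing forward as they close: fully open they stand 13 mm farther back than shut.
Start: joints at [-1.153, 0.417, -0.01, 1.614, 0.005, 1.111, -0.053], TCP at [0.277, 0.56, 0.231] pointing down, gripper open.
Joint ranges: [-2.81, 2.81], [-0.39, 2.02], [-1.27, 1.25], [0.06, 2.57], [-1.19, 4.33], [0.19, 2], [-2.82, 2.82]. Speed limits (rad/s): [1.89, 1.89, 2.39, 2.39, 3.01, 3.01, 3.01].

## Interface

Orientations are given as a 3x3 rotation matrix whose columns are the frame's x, y, z axes.
In Python, from plant import r gives the robot as it stands. The module is installed in compiled form; this text tells all that it offers.
- The arm moves only by the shell command python3 -m pendant 'ROWS' [FORCE]. ROWS is JSON, a list of rows, each an object of numbers: "x", "y", "z": the shift along the tool's x, y, z in m; "roll": the turn about the tool's z in degrees; "grip": the finger opening in m, from 0 to 0.0854. A call has 1 to 10 rows; each row shifts and turns the commanded pose from where the row before left it, along the tool's axes as they then stand; what a row does not reach is not made up. A row lasts 1/8 s, in which the tool goes at most 62.5 mm and 10.7 degrees, less where a joint would pass 70% of its speed; a pose out of reach is approached as far as the arm can. A call with a gripper value outside its range is refused whole. The fingers move at their own pace and stop on an object; FORCE is the grip in N (left out, the last holds). Time passes only in rows, so rows that do not move let the fingers close. It gives the time, the measured TCP pose, the force and the opening at its end, in the units of the state.
- r.observe(): the state, without advancing time (a new reading comes with each control period).
- r.camera(name): name is "scene" or "side" or "wrist"; returns (picture, depth): 480x640x3 uint8, blue, green, red; 480x640 float32, m along the optical axis (not along the pixel's ray), 0 where there is no reading.
- r.calibration(name): a dict with "intrinsics" (3x3 intrinsics, pixels), "k1" (the pictures are not rectified: a ray, as slopes to the right and down, at radius r is drawn at 1 + k1 r^2 times it, then the intrinsics apply), "R" (3x3) and "t" (3): a world point X has camera coordinates R X + t. Camera axes: x right, y down, z forward; pixel columns grow to the right and rows downward; lengths in m; the calibration is good to about 2 mm. A picture is of the moment at which its call begins: read the wrist's pose just before it. calibration takes no time and is no camera call; for the wrist camera it gives the pose at the moment of the call.
- r.close_job(): hands the job in, once; it reports no verdict.
Trained networks look in the newest picture that a camera, given by its name, has taken for a name from the list of things; names that differ only in an ending like _2 or _b are one class to them, and where a whole thing is asked for, a point or a joint stands for the part that bears it (a point fixed in the world has none). Each returns a list of dicts, best first, with "conf" (0 to 1); they miss things now and then, are a little off and sometimes report something else, mostly with a low value. They report only what shows in the picture. A call takes as long as a camera call. They do not tell look-alikes from the thing itself.
- r.recognise(camera, label): "extent" ([left, top, right, bottom] in pixels, round what is visible of it).
The state is a dict: "clock": time; "q": joint angles; "qd": joint speeds; "joint_torque": joint torques, N m; "eef_pos": TCP position; "tool_rot": TCP orientation; "contact_force": force on the tool from outside, world axes, zero at the start; "moment": the same for the moment, N m; "grip_width": opening from 0.0 (shut) to 1.0 (fully open).
Only numpy, scipy, OpenCV 4.12 (cv2) and the standard library are available. Lean on these libraries where they do the work, as an engineer would, in place of code of your own. Each camera call takes 0.05 s, during which the arm holds its last target.

## Task

One of the two beech lids on the marble slab has cupped: find it by pressing gently down on their edges, on the sides across the grain, and be sure to see the cupped one rock on the slab under your fingers, whichever you try first. Then put the cupped lid flat in the black returns tray, knob up, and lay the true lid level and centred on the ice bucket. Set both lids down rather than drop them, do not shift the bucket, and leave the bottles, glasses and other things on the counter where they are.

Things in the scene. Friction and masses are not known exactly. Their poses are not given: they have to be found in the camera images.
- lid_1_knob (a point): knob of one of two alike beech lids (disc 150 mm across, 14 mm thick, 0.2 kg); dark, round, 29 mm across, 32 mm tall, in the middle of the lid's top. This point is mid-knob on the lid's axis: the top face lies 16 mm below it, the underside 30 mm below. z is up out of the knob; five 30 mm staves (light, dark, light, dark, light) run along x (the grain); y is across the grain
- lid_2_knob (a point): knob of one of two alike beech lids (disc 150 mm across, 14 mm thick, 0.2 kg); dark, round, 29 mm across, 32 mm tall, in the middle of the lid's top. This point is mid-knob on the lid's axis: the top face lies 16 mm below it, the underside 30 mm below. z is up out of the knob; five 30 mm staves (light, dark, light, dark, light) run along x (the grain); y is across the grain
- lid_1: the lid below lid_1_knob, origin at the centre of its underside. One lid is flat, the other cupped (not told which): its +y and -y edges stand 4 mm above its middle, on which it rests level. Pressed on top 62 mm from the axis towards +y or -y it rocks: 1 to 2 N tilts it 0.045 rad, 7 N 0.09 rad (far edge 13 mm up); it falls back when let go. The flat one stays level. Pressing along x shows nothing
- lid_2: the lid below lid_2_knob, origin at the centre of its underside. One lid is flat, the other cupped (not told which): its +y and -y edges stand 4 mm above its middle, on which it rests level. Pressed on top 62 mm from the axis towards +y or -y it rocks: 1 to 2 N tilts it 0.045 rad, 7 N 0.09 rad (far edge 13 mm up); it falls back when let go. The flat one stays level. Pressing along x shows nothing
- slab: polished white marble slab, dead flat, 220 (x) by 360 (y) mm, fixed, origin on the counter under its centre, top face 24 mm up; both lids start on it, side by side along its y axis, centres about 180 mm apart
- bucket: insulated steel ice bucket standing on the counter, 2.2 kg, 150 mm tall, origin at the centre of its underside; two small wire handles low at its sides reach 88 mm from its axis and stay well under the rim
- bucket_rim (a point): centre of the ice bucket's open mouth, level with its rim 150 mm above the counter; the rim is flat, 124 mm inside and 136 mm outside, so a lid lying centred on it overhangs 7 mm all round
- tray_floor (a point): centre of the inner floor (5 mm above the counter) of the low black returns tray, fixed; inside 240 (its x) by 210 mm (its y), walls 36 mm tall and 5 mm thick
- bottle_a: standing wine bottle, red capsule, 75 mm across, 301 mm tall, origin at the centre of its underside; leave alone
- bottle_b: standing wine bottle, brass-coloured capsule, 75 mm across, 301 mm tall, origin at the centre of its underside; leave alone
- glass_a: stemmed wine glass, 82 mm across, 205 mm tall, fragile, origin at the centre of its underside; leave alone
- glass_b: stemmed wine glass, 82 mm across, 205 mm tall, fragile, origin at the centre of its underside; leave alone
- cork_bowl: white bowl of corks, 140 mm across, 75 mm tall with the corks, origin at its underside; leave alone
- corkscrew: folded-open corkscrew lying down, about 200 mm long, 17 mm tall, origin at its underside; leave alone
- tongs: steel ice tongs lying down, 165 mm long, 20 mm tall, origin at its underside; leave alone
- coasters: stack of cork coasters, 96 mm across, 24 mm tall, origin at its underside; leave alone
Not all that is in view belongs to the job. What is shaped like the lid_2 but grey or yellow is not meant.

How it is judged:
By the outcome, as a careful person would: the job done as asked, in the order asked, and still so for the second after the job is handed in, with the robot touching nothing.
It also fails if it takes over 70 s, if anything falls off the work surface, if the arm or the gripper's body presses on something with over 40 N, if the wrist force passes 120 N, or if a joint passes its speed limit or range.

## Working session

There is one attempt and no reset: what is moved stays moved. The work goes in short steps, Python scripts to look and compute and a shell command to move; the robot and the scene stay as the last step left them, time stands still between calls to the robot, and variables do not carry over. Pictures are saved under pics/ and viewed, and the job is handed in when it is done.

```bash
mkdir -p pics
cat > h.py <<'E'
import numpy as np,cv2
from plant import r
def snap(cam,fn):
    c=r.calibration(cam); p,d=r.camera(cam); cv2.imwrite('pics/'+fn+'.png',p); np.savez('pics/'+fn+'.npz',d=d,K=c['intrinsics'],k1=c['k1'],R=c['R'],t=c['t']); return p,d,c
def world(c,d,u,v):
    K=np.array(c['intrinsics']);k1=float(c['k1'])
    u=np.asarray(u,float);v=np.asarray(v,float)
    dist=np.array([k1,0,0,0,0.])
    xy=cv2.undistortPoints(np.stack([u,v],-1).reshape(-1,1,2),K,dist).reshape(-1,2)
    z=d[np.round(v).astype(int),np.round(u).astype(int)].reshape(-1)
    P=np.c_[xy*z[:,None],z]
    return (P-np.array(c['t']).reshape(3))@np.array(c['R'])
E
python3 - <<'E'
from h import *
s=r.observe();print(s, r.grasp_offset)
for c in ['scene','side','wrist']:
    p,d,k=snap(c,c+'0')
    for l in ['lid_1_knob','lid_1','bucket','bucket_rim','tray_floor','slab','bottle_a','glass_a','cork_bowl','corkscrew','tongs','coasters']:
        if c!='wrist' or 'lid' in l:
            try:print(c,l,[(np.round(x['extent']).tolist(),round(x['conf'],2)) for x in r.recognise(c,l)])
            except Exception as e:print(c,l,e)
print(r.observe()['clock'])
E
```

```text
{'clock': 0.0, 'q': array([-1.15251244,  0.41797112, -0.01027194,  1.61420752,  0.00469156,
        1.11069877, -0.05299456]), 'qd': array([-0.00013308,  0.00053688, -0.00200096, -0.00032973, -0.00076508,
       -0.00023156, -0.00030319]), 'joint_torque': array([ 1.53719029e-03, -8.64415455e+01,  6.79878965e-01, -4.34916794e+01,
        1.90884626e-02,  7.20026437e-03,  9.12080395e-05]), 'eef_pos': array([0.27720932, 0.55975334, 0.23064818]), 'tool_rot': array([[-8.96140316e-01,  4.43770563e-01, -4.69830678e-04],
       [ 4.43770801e-01,  8.96139557e-01, -1.17048892e-03],
       [-9.83946727e-05, -1.25741945e-03, -9.99999205e-01]]), 'contact_force': array([ 0.1824514 ,  0.37875962, -0.73851976]), 'moment': array([ 0.01508192, -0.01251237, -0.05574714]), 'grip_width': 0.9999054050234498} -0.0187
scene lid_1_knob [([320.0, 226.0, 368.0, 266.0], 0.66)]
scene lid_1 [([230.0, 374.0, 292.0, 435.0], 0.92), ([271.0, 252.0, 321.0, 294.0], 0.76), ([99.0, 302.0, 155.0, 348.0], 0.72)]
scene bucket [([191.0, 274.0, 261.0, 350.0], 0.62)]
scene bucket_rim [([192.0, 277.0, 263.0, 352.0], 0.84)]
scen
[... 885 characters left out ...]
62.0], 0.79)]
side tray_floor [([180.0, 158.0, 287.0, 240.0], 0.58)]
side slab [([254.0, 218.0, 397.0, 331.0], 0.66)]
side bottle_a [([153.0, 95.0, 191.0, 187.0], 0.69), ([498.0, 329.0, 561.0, 413.0], 0.64), ([158.0, 248.0, 198.0, 278.0], 0.44)]
side glass_a [([295.0, 125.0, 324.0, 186.0], 0.91), ([427.0, 205.0, 466.0, 273.0], 0.87)]
side cork_bowl [([339.0, 172.0, 385.0, 212.0], 0.62)]
side corkscrew [([325.0, 396.0, 406.0, 410.0], 0.77), ([294.0, 123.0, 323.0, 188.0], 0.41), ([278.0, 228.0, 326.0, 272.0], 0.29)]
side tongs [([159.0, 251.0, 197.0, 279.0], 0.68)]
side coasters [([384.0, 212.0, 417.0, 239.0], 0.86), ([271.0, 231.0, 329.0, 274.0], 0.36)]
wrist lid_1_knob []
wrist lid_1 []
1.45
```

View pics/scene0.png

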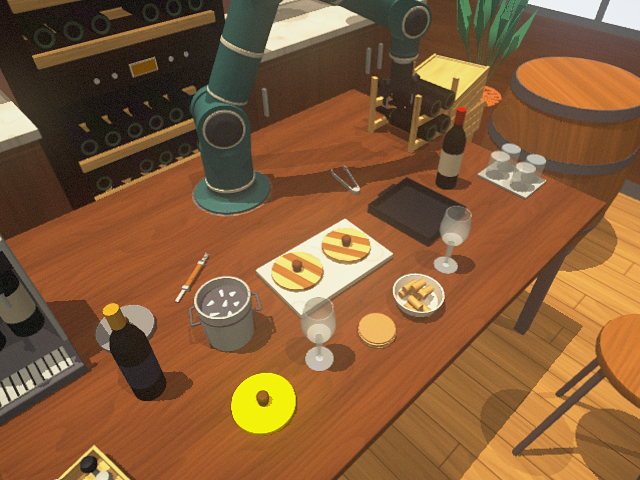

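View pics/side0.png

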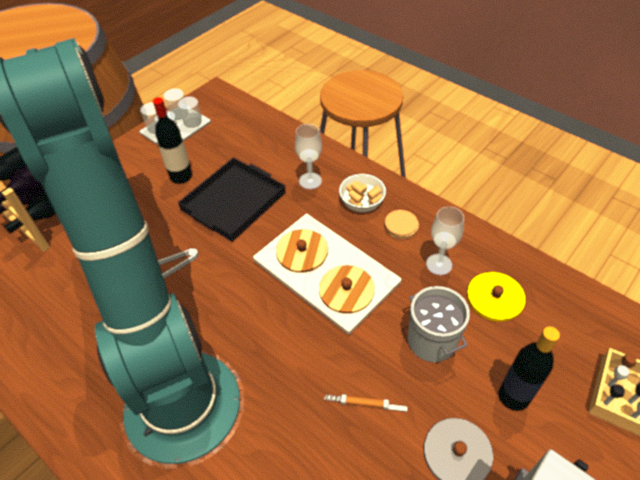

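View pics/wrist0.png

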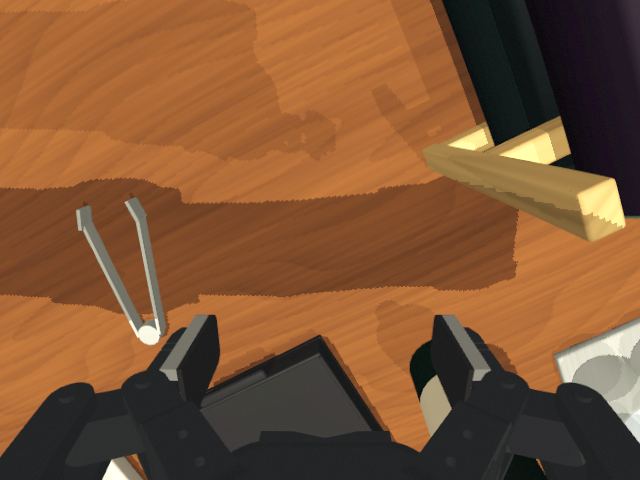

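The scene shows the two striped beech lids on the white slab at scene (297,271) and (346,244). The yellow disc at (264,402) and the grey one at (126,327) are look-alikes, so not meant. The bucket is at (226,312), the tray at (417,210), with glasses at (319,330) and (453,240).

```bash
cat > m.py <<'E'
from h import *
import sys
def load(fn):
    z=np.load('pics/'+fn+'.npz'); return cv2.imread('pics/'+fn+'.png'),z['d'],{k:z[k] for k in('R','t','k1')}|{'intrinsics':z['K']}
def grid(fn):
    p,d,c=load(fn); v,u=np.mgrid[0:480,0:640]
    W=world(c,d,u.ravel(),v.ravel()).reshape(480,640,3); W[d==0]=np.nan
    return p,d,c,W
if __name__=='__main__':
  for fn in ['scene0','side0']:
    p,d,c,W=grid(fn)
    print(fn,'cam',-np.array(c['R']).T@np.array(c['t']).ravel())
    pts={'scene0':dict(lidA=(297,271),lidB=(346,244),tray=(417,210),bucket=(226,312),bowl=(418,295),coast=(377,330),gA=(319,358),gB=(446,265),bA=(461,110),bB=(112,310),tongs=(345,180),cs=(195,277),slab=(350,290)),
     'side0':dict(lidA=(346,288),lidB=(301,250),tray=(233,198),bucket=(437,325),bowl=(362,193),coast=(402,224),gA=(440,264),gB=(310,181),bA=(160,105),bB=(548,335),cs=(370,402),slab=(375,275))}[fn]
    for k,(u,v) in pts.items(): print(k,np.round(W[v,u],3))
    hsv=cv2.cvtColor(p,cv2.COLOR_BGR2HSV)
    for k,k0 in(('lidA',None),('lidB',None)):
        u,v=pts[k]
        P0=W[v,u]
        m=(np.hypot(W[...,0]-P0[0],W[...,1]-P0[1])<.1)&(W[...,2]>.031)&(W[...,2]<.047)&(hsv[...,1]>60)
        Q=W[m]; 
        cc,rad=cv2.minEnclosingCircle(Q[:,:2].astype(np.float32)); print(k,m.sum(),'z',np.median(Q[:,2]),'circ',cc,rad)
        mk=(np.hypot(W[...,0]-P0[0],W[...,1]-P0[1])<.06)&(W[...,2]>.05)&(W[...,2]<.085)
        print('  knob',W[mk].mean(0),W[mk].max(0),W[mk].min(0))
        print('  plane', np.linalg.lstsq(np.c_[Q[:,:2]-cc,np.ones(len(Q))],Q[:,2],rcond=None)[0])
    # tray region, bucket rim
    u,v=pts['bucket'];P0=W[v,u]
    m=(np.hypot(W[...,0]-P0[0],W[...,1]-P0[1])<.12)&(W[...,2]>.143)&(W[...,2]<.157);Q=W[m]
    print('rim',m.sum(),cv2.minEnclosingCircle(Q[:,:2].astype(np.float32)),np.median(Q[:,2]))
    u,v=pts['tray'];P0=W[v,u]
    m=(np.hypot(W[...,0]-P0[0],W[...,1]-P0[1])<.2)&(W[...,2]>.028)&(W[...,2]<.042)&(hsv[...,2]<70);Q=W[m]
    print('tray',m.sum(),cv2.minAreaRect(Q[:,:2].astype(np.float32)))
    m=(abs(W[...,2]-.024)<.006)&(hsv[...,1]<60)&(hsv[...,2]>150)&(np.hypot(W[...,0]-.55,W[...,1]-.05)<.35);Q=W[m]
    print('slab',m.sum(),cv2.minAreaRect(Q[:,:2].astype(np.float32)))
E
python3 m.py
```

```text
scene0 cam [ 1.21850178 -0.67167363  1.01702331]
lidA [ 0.5   -0.114  0.04 ]
lidB [0.525 0.061 0.051]
tray [0.54  0.394 0.004]
bucket [ 0.545 -0.375  0.122]
bowl [0.798 0.066 0.045]
coast [ 0.79  -0.089  0.024]
gA [ 0.741 -0.249  0.008]
gB [0.766 0.249 0.008]
bA [0.513 0.591 0.298]
bB [ 0.521 -0.594  0.299]
tongs [ 0.24   0.343 -0.001]
cs [ 0.285 -0.329  0.004]
slab [ 0.629 -0.024 -0.007]
lidA 1462 z 0.0363114059555039 circ (0.49186423420906067, -0.10945960879325867) 0.07665101438760757
  knob [ 0.49545403 -0.1122806   0.0629037 ] [ 0.50924187 -0.09328306  0.07058654] [ 0.47947693 -0.12490498  0.05018667]
  plane [-0.0012681  -0.00024082  0.03629796]
lidB 1240 z 0.037126384071178097 circ (0.5105623006820679, 0.05319896712899208) 0.09095380455255508
  knob [0.51706732 0.06633611 0.06211833] [0.52814713 0.08228431 0.07058743] [0.50084519 0.0542977  0.05031842]
  plane [0.00041086 0.00457556 0.03712427]
rim 454 ((0.5178560614585876, -0.3652290105819702), 0.0697980746626854) 0.14764494355501181
tray 335 ((0.5358409881591797, 0.43011510372161865), (0.2570739686489105, 0.3252694010734558),
[... 639 characters left out ...]
59] [ 0.50203291 -0.09301621  0.07379453] [ 0.47483701 -0.1224711   0.05003754]
  plane [0.00282798 0.00240712 0.03792332]
lidB 1662 z 0.038882834850545084 circ (0.510285496711731, 0.05410940572619438) 0.09033200889825821
  knob [0.50858783 0.06839746 0.06456778] [0.52453316 0.11765555 0.07318575] [0.47807102 0.05363275 0.05022065]
  plane [0.00343059 0.00379757 0.03878321]
rim 517 ((0.5161194801330566, -0.36348703503608704), 0.06940731406211853) 0.1491564208768126
tray 697 ((0.5360792875289917, 0.4243634343147278), (0.27277788519859314, 0.3111022710800171), 3.5762388706207275)
slab 4156 ((0.5633200407028198, 0.029841721057891846), (0.5100778341293335, 0.5569993257522583), 83.09669494628906)
```

```bash
cat > rect.py <<'E'
from m import *
def rect(fn,cx,cy,half,z,n=400):
    p,d,c=load(fn)
    g=np.linspace(-half,half,n)
    X=cx+half-(np.arange(n)+.5)*2*half/n; Y=cy+half-(np.arange(n)+.5)*2*half/n  # row: x down decreasing ; col: y decreasing right
    xx,yy=np.meshgrid(X,Y,indexing='ij'); P=np.stack([xx,yy,np.full_like(xx,z)],-1).reshape(-1,3)
    uv,_=cv2.projectPoints(P,cv2.Rodrigues(c['R'])[0],c['t'].astype(float).ravel(),c['intrinsics'],np.array([float(c['k1']),0,0,0,0]))
    uv=uv.reshape(n,n,2).astype(np.float32)
    return cv2.remap(p,uv[...,0],uv[...,1],cv2.INTER_LINEAR)
if __name__=='__main__':
    for name,cx,cy,h,z in (('slab',.5,-.02,.2,.038),('tray',.536,.42,.2,.036)):
        cv2.imwrite(f'pics/rect_{name}.png',np.hstack([rect(f,cx,cy,h,z) for f in('scene0','side0')]))
E
python3 rect.py
```

```text
(no output)
```

View pics/rect_slab.png

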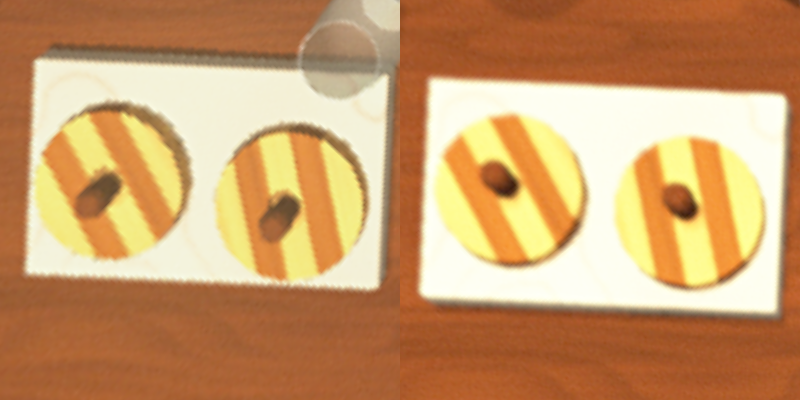

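View pics/rect_tray.png

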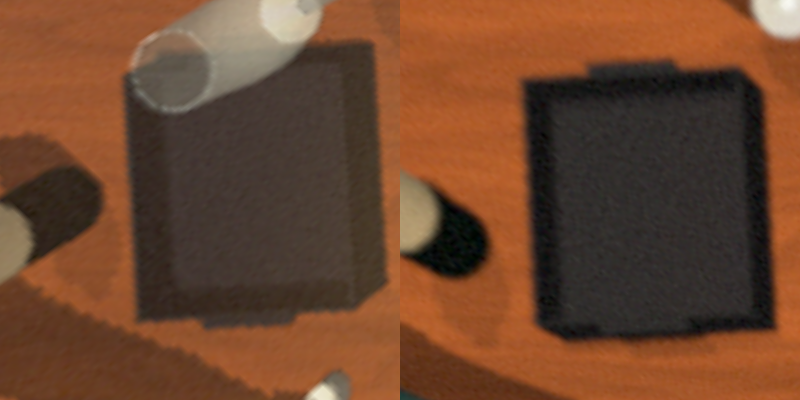

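```bash
cat > go.py <<'E'
import sys,numpy as np
from plant import r
# go.py x y z yaw_of_tool_y_deg : prints shift in tool axes and roll needed (roll after shift)
s=r.observe();R=np.array(s['tool_rot']);p=np.array(s['eef_pos'])
yaw=np.degrees(np.arctan2(R[1,1],R[0,1]))
print('t %.2f'%s['clock'],'p',np.round(p,4),'yaw_y %.2f'%yaw,'tilt z',np.round(R[:,2],4),'F',np.round(s['contact_force'],2),'w %.3f'%s['grip_width'],'q1,q7',np.round(s['q'][[0,6]],2))
if len(sys.argv)>3:
    T=np.array([float(a) for a in sys.argv[1:4]])
    print('shift mm',np.round(R.T@(T-p)*1000,1))
    if len(sys.argv)>4:
        d=-(float(sys.argv[4])-yaw); print('roll',(d+180)%360-180)
E
python3 - <<'E'
from h import *
c=r.calibration('wrist');s=r.observe();R=np.array(s['tool_rot'])
C=-np.array(c['R']).T@np.array(c['t']).ravel()
print('cam in tool',R.T@(C-s['eef_pos']),'axes in tool\n',np.round(R.T@np.array(c['R']).T,3),c['intrinsics'],c['k1'])
E
python3 go.py 0.45 0.15 0.36 15
```

```text
cam in tool [ 0.07983399 -0.00015809 -0.14189412] axes in tool
 [[-0.001 -0.95  -0.312]
 [ 1.    -0.001 -0.   ]
 [-0.    -0.312  0.95 ]] [[372.9566009    0.         324.81305881]
 [  0.         372.9566009  244.66158699]
 [  0.           0.           1.        ]] -0.05877644018949145
t 1.45 p [0.2773 0.5601 0.2313] yaw_y 63.65 tilt z [-0.e+00 -1.e-04 -1.e+00] F [-0.38 -0.37 -0.16] w 1.001 q1,q7 [-1.15 -0.05]
shift mm [-336.7 -290.9 -128.7]
roll 48.65422893915141
```

```bash
python3 go.py 0.46 0.42 0.40 20
```

```text
t 1.45 p [0.2773 0.5601 0.2313] yaw_y 63.65 tilt z [-0.e+00 -1.e-04 -1.e+00] F [-0.38 -0.37 -0.16] w 1.001 q1,q7 [-1.15 -0.05]
shift mm [-225.9  -44.5 -168.7]
roll 43.65422893915141
```

```bash
python3 -m pendant '[{"z":-0.056,"grip":0},{"x":-0.04,"z":-0.056,"grip":0},{"x":-0.05,"y":-0.015,"z":-0.056},{"x":-0.056,"y":-0.015},{"x":-0.05,"y":-0.015},{"x":-0.03},{"roll":10.6},{"roll":10.6},{"roll":10.6},{"roll":10.6}]' 30
python3 - <<'E'
from h import *
snap('wrist','w1')
E
python3 go.py
```

```text
t 1.50 p [0.2773 0.5601 0.2313] yaw_y 63.66 tilt z [ 0.e+00 -1.e-04 -1.e+00] F [-0.21  0.54 -0.45] w 1.004 q1,q7 [-1.15 -0.05]invalid input at $[0]: expected keys x, y, z, roll, grip
```

View pics/w1.png

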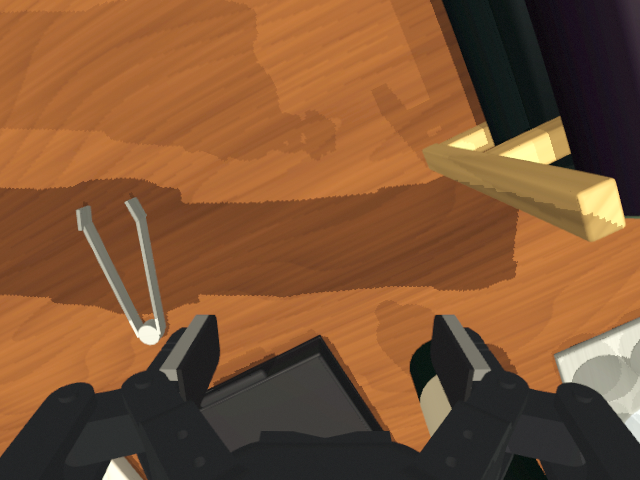

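The move was refused because every row needs all five keys. The picture is unchanged. I'll resend it with full rows.

```bash
python3 -m pendant '[{"x":0,"y":0,"z":-0.056,"roll":0,"grip":0},{"x":-0.04,"y":0,"z":-0.056,"roll":0,"grip":0},{"x":-0.05,"y":-0.015,"z":-0.056,"roll":0,"grip":0},{"x":-0.056,"y":-0.015,"z":0,"roll":0,"grip":0},{"x":-0.05,"y":-0.015,"z":0,"roll":0,"grip":0},{"x":-0.03,"y":0,"z":0,"roll":0,"grip":0},{"x":0,"y":0,"z":0,"roll":10.6,"grip":0},{"x":0,"y":0,"z":0,"roll":10.6,"grip":0},{"x":0,"y":0,"z":0,"roll":10.6,"grip":0},{"x":0,"y":0,"z":0,"roll":10.6,"grip":0}]' 30
python3 - <<'E'
from h import *
snap('wrist','w2')
E
python3 go.py
```

```text
clock: 2.75
eef_pos: [0.4496, 0.4276, 0.3838]
tool_rot: [[-0.357, 0.934, -0.0], [0.934, 0.357, -0.0], [-0.0, -0.0, -1.0]]
contact_force: [-1.1, -0.8, 0.1]
grip_width: -0.0
t 2.80 p [0.4496 0.4276 0.3839] yaw_y 20.32 tilt z [-0. -0. -1.] F [ 0.68 -0.49 -0.78] w -0.001 q1,q7 [-0.96 -0.4 ]
```

View pics/w2.png

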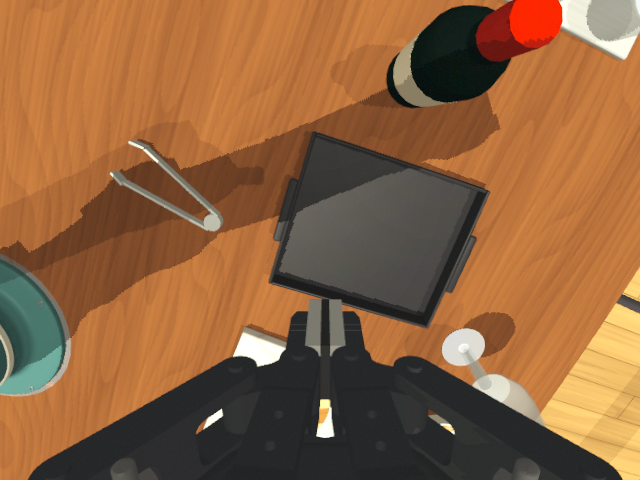

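```bash
cat >> m.py <<'E'
def onplane(c,uv,z):
    xy=cv2.undistortPoints(np.array(uv,float).reshape(-1,1,2),np.array(c['intrinsics']),np.array([float(c['k1']),0,0,0,0])).reshape(-1,2)
    R=np.array(c['R']);C=-R.T@np.array(c['t']).ravel(); D=np.c_[xy,np.ones(len(xy))]@R
    return C+D*((z-C[2])/D[:,2])[:,None]
E
python3 - <<'E'
from m import *
p,d,c,W=grid('w2')
for z in(.036,.041):
    q=onplane(c,[(313,132),(488,190),(428,327),(272,284)],z);print(z,np.round(q,3).tolist(),q.mean(0),[np.linalg.norm(q[i]-q[i-1]) for i in range(4)], np.degrees(np.arctan2(*(q[1]-q[0])[[1,0]])))
print(W[230,370])
E
python3 go.py 0.53 -0.12 0.38 20
```

```text
0.036 [[0.411, 0.487, 0.036], [0.655, 0.501, 0.036], [0.67, 0.285, 0.036], [0.429, 0.269, 0.036]] [0.54125862 0.38564716 0.036     ] [np.float64(0.2179302880263332), np.float64(0.24401690850435087), np.float64(0.21638577756914718), np.float64(0.24144769142218117)] 3.452527671781266
0.041 [[0.411, 0.487, 0.041], [0.652, 0.501, 0.041], [0.667, 0.288, 0.041], [0.429, 0.272, 0.041]] [0.54003257 0.38683722 0.041     ] [np.float64(0.21570540155527176), np.float64(0.24152569939634494), np.float64(0.21417665926161975), np.float64(0.2389827118776705)] 3.4525276717812794
[0.5358052  0.38645513 0.00406814]
t 2.80 p [0.4496 0.4276 0.3839] yaw_y 20.32 tilt z [-0. -0. -1.] F [ 0.68 -0.49 -0.78] w -0.001 q1,q7 [-0.96 -0.4 ]
shift mm [-541.5 -114.8    3.9]
roll 0.3206862531040713
```

The wrist view shows the tray with its corners at (313,132), (488,190), (428,327) and (272,284), so its centre is about (0.541, 0.386). Next I'll move over for a look at the lids.

```bash
python3 -m pendant '[{"x":-0.054,"y":-0.0115,"z":0,"roll":0,"grip":0},{"x":-0.054,"y":-0.0115,"z":0,"roll":0,"grip":0},{"x":-0.054,"y":-0.0115,"z":0,"roll":0,"grip":0},{"x":-0.054,"y":-0.0115,"z":0,"roll":0,"grip":0},{"x":-0.054,"y":-0.0115,"z":0,"roll":0,"grip":0},{"x":-0.054,"y":-0.0115,"z":0,"roll":0,"grip":0},{"x":-0.054,"y":-0.0115,"z":0,"roll":0,"grip":0},{"x":-0.054,"y":-0.0115,"z":0,"roll":0,"grip":0},{"x":-0.054,"y":-0.0115,"z":0,"roll":0,"grip":0},{"x":-0.054,"y":-0.0115,"z":0,"roll":0,"grip":0}]'; python3 -m pendant '[{"x":0,"y":0,"z":0,"roll":0,"grip":0}]'
python3 - <<'E'
from h import *
snap('wrist','w3')
for l in('lid_1','lid_1_knob'):print([(np.round(x['extent']).tolist(),round(x['conf'],2)) for x in r.recognise('wrist',l)])
E
python3 go.py
```

```text
clock: 4.05
eef_pos: [0.5382, -0.1189, 0.3842]
tool_rot: [[-0.366, 0.931, 0.001], [0.931, 0.366, 0.0], [-0.0, 0.001, -1.0]]
contact_force: [1.0, 0.5, 0.3]
grip_width: -0.003
clock: 4.18
eef_pos: [0.5378, -0.1216, 0.3839]
tool_rot: [[-0.36, 0.933, -0.0], [0.933, 0.36, -0.002], [-0.001, -0.001, -1.0]]
contact_force: [0.7, 0.5, 0.1]
grip_width: -0.001
[([302.0, 0.0, 427.0, 92.0], 0.9), ([239.0, 102.0, 354.0, 217.0], 0.78), ([67.0, 341.0, 156.0, 416.0], 0.63), ([370.0, 350.0, 396.0, 362.0], 0.61), ([183.0, 285.0, 295.0, 420.0], 0.3)]
[([302.0, 0.0, 430.0, 96.0], 0.73)]
t 4.33 p [ 0.5382 -0.1165  0.3838] yaw_y 21.40 tilt z [-2.e-04  2.e-04 -1.e+00] F [0.31 0.5  0.12] w 0.003 q1,q7 [-0.33  0.63]
```

View pics/w3.png

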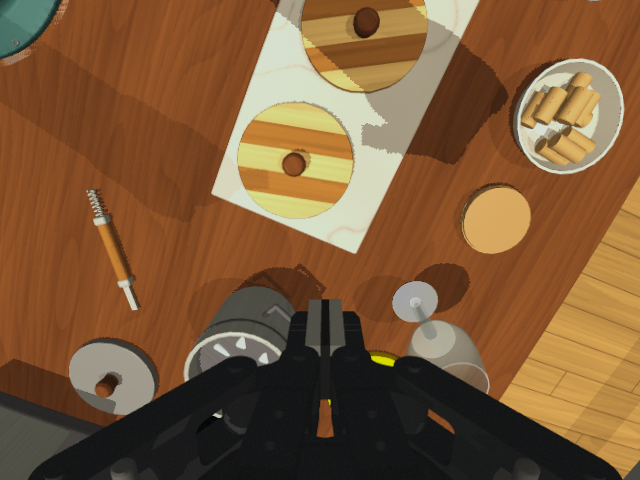

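```bash
cat > lids.py <<'E'
from m import *
import sys
def lid(fn,P0):
    p,d,c,W=grid(fn)
    hsv=cv2.cvtColor(p,cv2.COLOR_BGR2HSV)
    near=np.hypot(W[...,0]-P0[0],W[...,1]-P0[1])
    m=(near<.1)&(hsv[...,1]>70)&(W[...,2]>.028)
    m=cv2.morphologyEx(m.astype(np.uint8),cv2.MORPH_OPEN,np.ones((3,3)))
    cs,_=cv2.findContours(m,cv2.RETR_EXTERNAL,cv2.CHAIN_APPROX_NONE); k=max(cs,key=cv2.contourArea)
    mm=np.zeros_like(m);cv2.drawContours(mm,[k],-1,1,-1)
    q=onplane(c,k.reshape(-1,2),.038)[:,:2]
    A=np.c_[2*q,np.ones(len(q))];s=np.linalg.lstsq(A,(q**2).sum(1),rcond=None)[0]
    cc=s[:2];rad=np.sqrt(s[2]+cc@cc)
    # grain: gradient structure tensor in rectified view
    v,u=np.nonzero(mm); P=onplane(c,np.c_[u,v],.038)[:,:2]
    g=hsv[v,u,0].astype(float)
    ins=np.hypot(*(P-cc).T); ok=(ins<.07)&(ins>.03)
    best=[]
    for a in np.arange(-90,90,.5):
        t=np.radians(a); yy=(P[ok]-cc)@np.array([-np.sin(t),np.cos(t)])
        b=np.round(yy/.003).astype(int);b-=b.min(); n=np.bincount(b);mu=np.bincount(b,g[ok])/np.maximum(n,1)
        best.append(((g[ok]-mu[b]).var(),a))
    print(fn,'centre',np.round(cc,4),'r',round(rad,4),'grain',min(best)[1],'z',np.nanmedian(W[v,u,2]))
    kb=(near<.05)&(W[...,2]>.066)&(W[...,2]<.076)
    if kb.sum()>5: print('  knob top mean',np.round(W[kb].mean(0),4),kb.sum())
    return p,W,mm
if __name__=='__main__':
    for P in((.49,-.111),(.512,.068)): lid(sys.argv[1],P)
E
python3 lids.py w3
python3 - <<'E'
from m import *
p,d,c,W=grid('w3')
m=(np.hypot(W[...,0]-.517,W[...,1]+.365)<.1)&(abs(W[...,2]-.15)<.004)
Q=W[m];print('rim',m.sum(),cv2.minEnclosingCircle(Q[:,:2].astype(np.float32)),Q.mean(0))
E
```

```text
w3 centre [ 0.4906 -0.1068] r 0.0735 grain 11.5 z 0.03730662039197065
  knob top mean [ 0.4901 -0.1069  0.0678] 308
w3 centre [0.5177 0.0585] r 0.0655 grain 28.0 z 0.038013619539661044
  knob top mean [0.5129 0.0713 0.0679] 422
rim 719 ((0.5166301131248474, -0.36287611722946167), 0.06832795590162277) [ 0.49074837 -0.32837922  0.14880189]
```

```bash
python3 go.py 0.503 -0.168 0.06 11.5
```

```text
t 4.33 p [ 0.5382 -0.1165  0.3838] yaw_y 21.40 tilt z [-2.e-04  2.e-04 -1.e+00] F [0.31 0.5  0.12] w 0.003 q1,q7 [-0.33  0.63]
shift mm [-35.1 -51.6 323.8]
roll 9.902580722539085
```

```bash
python3 -m pendant '[{"x":-0.018,"y":-0.026,"z":0.04,"roll":0,"grip":0},{"x":-0.017,"y":-0.026,"z":0.05,"roll":0,"grip":0},{"x":0,"y":0,"z":0.05,"roll":9.9,"grip":0},{"x":0,"y":0,"z":0.055,"roll":0,"grip":0},{"x":0,"y":0,"z":0.055,"roll":0,"grip":0},{"x":0,"y":0,"z":0.04,"roll":0,"grip":0},{"x":0,"y":0,"z":0.02,"roll":0,"grip":0},{"x":0,"y":0,"z":0.01,"roll":0,"grip":0},{"x":0,"y":0,"z":0,"roll":0,"grip":0}]';  python3 - <<'E'
from h import *
snap('wrist','w4')
E
python3 lids.py w4;python3 go.py 0.503 -0.168 0.04 11.5
```

```text
clock: 5.45
eef_pos: [0.5026, -0.1682, 0.064]
tool_rot: [[-0.198, 0.98, -0.0], [0.98, 0.198, 0.0], [0.0, -0.0, -1.0]]
contact_force: [-0.7, 0.7, 0.2]
grip_width: -0.001
w4 centre [ 0.4908 -0.108 ] r 0.0725 grain 12.5 z 0.03735115279648252
  knob top mean [ 0.4913 -0.1115  0.0682] 3761
t 5.50 p [ 0.5029 -0.1684  0.0645] yaw_y 11.42 tilt z [ 7.e-04  0.e+00 -1.e+00] F [-0.13 -0.1   0.01] w 0.006 q1,q7 [-0.14  0.8 ]
shift mm [ 0.4  0.2 24.5]
roll -0.07978226946426048Traceback (most recent call last):
  File "lids.py", line 28, in <module>
    for P in((.49,-.111),(.512,.068)): lid(sys.argv[1],P)
                                       ~~~^^^^^^^^^^^^^^^
  File "lids.py", line 9, in lid
    cs,_=cv2.findContours(m,cv2.RETR_EXTERNAL,cv2.CHAIN_APPROX_NONE); k=max(cs,key=cv2.contourArea)
                                                                        ~~~^^^^^^^^^^^^^^^^^^^^^^^^
ValueError: max() iterable argument is empty
```

View pics/w4.png

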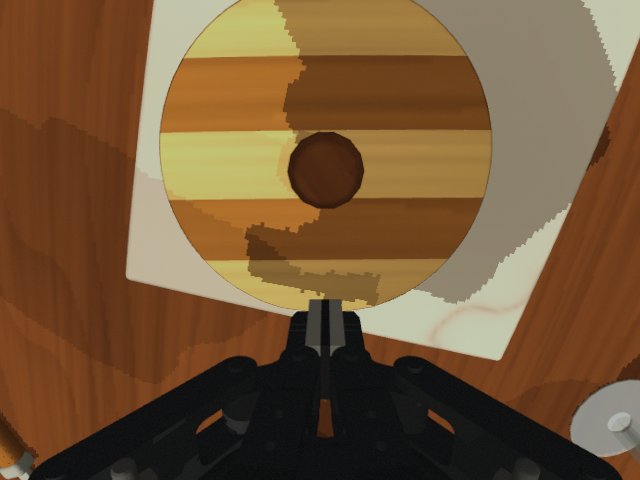

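The wrist picture shows lid A face-on, with the knob at (325,170) and horizontal staves. The fingertip is over its -y edge. I'll approach gently.

```bash
python3 -m pendant '[{"x":-0.002,"y":0,"z":0.014,"roll":0,"grip":0},{"x":0,"y":0,"z":0.008,"roll":0,"grip":0},{"x":0,"y":0,"z":0,"roll":0,"grip":0}]'
for i in 1 2; do python3 -m pendant '[{"x":0,"y":0,"z":0.001,"roll":0,"grip":0},{"x":0,"y":0,"z":0,"roll":0,"grip":0}]' | grep -E 'clock|pos|force'; done
```

```text
clock: 5.88
eef_pos: [0.5024, -0.1707, 0.0413]
tool_rot: [[-0.197, 0.98, -0.001], [0.98, 0.197, 0.0], [0.0, -0.001, -1.0]]
contact_force: [-0.2, -0.0, -1.2]
grip_width: -0.004
clock: 6.12
eef_pos: [0.5029, -0.1708, 0.0411]
contact_force: [0.2, -0.2, 0.3]
clock: 6.38
eef_pos: [0.5028, -0.1707, 0.0399]
contact_force: [0.3, -0.7, -0.5]
```

```bash
python3 -m pendant '[{"x":0,"y":0,"z":0.001,"roll":0,"grip":0},{"x":0,"y":0,"z":0,"roll":0,"grip":0}]' | grep -E 'clock|pos|force'
python3 -m pendant '[{"x":0,"y":0,"z":0.001,"roll":0,"grip":0},{"x":0,"y":0,"z":0,"roll":0,"grip":0}]' | grep -E 'clock|pos|force'
python3 -m pendant '[{"x":0,"y":0,"z":0.001,"roll":0,"grip":0},{"x":0,"y":0,"z":0,"roll":0,"grip":0}]' | grep -E 'clock|pos|force'
```

```text
clock: 6.62
eef_pos: [0.5028, -0.1707, 0.0388]
contact_force: [-0.0, -0.7, -1.0]
clock: 6.88
eef_pos: [0.5029, -0.1708, 0.0381]
contact_force: [-2.1, 0.5, 5.9]
clock: 7.12
eef_pos: [0.503, -0.1708, 0.038]
contact_force: [-8.4, 5.1, 29.2]
```

```bash
python3 -m pendant '[{"x":0,"y":0,"z":-0.0008,"roll":0,"grip":0}]' | grep -E 'clock|pos|force'
python3 - <<'E'
from h import *
snap('wrist','w5')
from m import *
for f in('w4','w5'):
    p,d,c,W=grid(f)
    Q=W[(np.hypot(W[...,0]-.491,W[...,1]+.11)<.07)&(np.hypot(W[...,0]-.491,W[...,1]+.11)>.022)&(W[...,2]<.05)&(W[...,2]>.026)]
    n=np.array([-.199,.98]); s=(Q[:,:2]-[.491,-.11])@n
    print(f,np.polyfit(s,Q[:,2],1),s.min(),s.max(),len(s))
E
python3 go.py
```

```text
clock: 7.25
eef_pos: [0.5029, -0.1708, 0.0381]
contact_force: [0.1, 0.4, 0.1]
w4 [0.00010501 0.03731492] -0.06927343361086755 0.06879413940738162 68745
w5 [-0.0028295   0.03738859] -0.06791501831674368 0.0590635870446382 89182
t 7.30 p [ 0.5029 -0.1708  0.0381] yaw_y 11.35 tilt z [ 5.e-04  0.e+00 -1.e+00] F [-1.98  0.59 11.02] w 0.000 q1,q7 [-0.11  0.83]
```

View pics/w5.png

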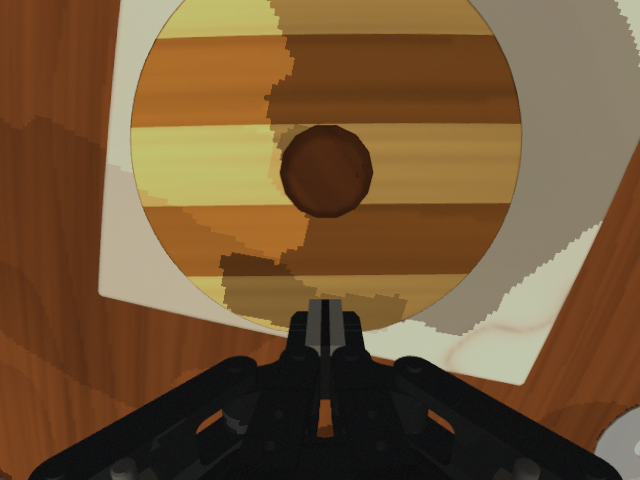

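Lid A stayed level (-0.003 rad under about 11 N, and stiff at 29 N), so it is the flat one. I'll lift off and go on to lid B.

```bash
python3 -m pendant '[{"x":0,"y":0,"z":-0.01,"roll":0,"grip":0},{"x":0,"y":0,"z":-0.05,"roll":0,"grip":0},{"x":0,"y":0,"z":-0.01,"roll":-8.3,"grip":0},{"x":0,"y":0,"z":0,"roll":-8.3,"grip":0},{"x":0,"y":0,"z":0,"roll":0,"grip":0}]'; python3 go.py 0.542 0.013 0.065 28
```

```text
clock: 7.92
eef_pos: [0.5029, -0.1709, 0.1082]
tool_rot: [[-0.468, 0.884, 0.001], [0.884, 0.468, 0.0], [-0.0, 0.001, -1.0]]
contact_force: [-0.4, 0.1, -0.2]
grip_width: 0.002
t 7.92 p [ 0.5029 -0.1709  0.1082] yaw_y 27.90 tilt z [ 7.e-04  1.e-04 -1.e+00] F [-0.39  0.12 -0.19] w 0.002 q1,q7 [-0.12  1.01]
shift mm [144.2 120.6  43.3]
roll -0.09590966739571627
```

```bash
python3 -m pendant '[{"x":0.036,"y":0.03,"z":0,"roll":0,"grip":0},{"x":0.036,"y":0.03,"z":0,"roll":0,"grip":0},{"x":0.036,"y":0.03,"z":0.01,"roll":0,"grip":0},{"x":0.036,"y":0.03,"z":0.013,"roll":0,"grip":0},{"x":0,"y":0,"z":0.02,"roll":0,"grip":0},{"x":0,"y":0,"z":0,"roll":0,"grip":0}]';  python3 - <<'E'
from h import *
snap('wrist','w6')
from lids import lid
lid('w6',(.513,.069))
E
python3 go.py
```

```text
clock: 8.68
eef_pos: [0.5404, 0.0127, 0.0637]
tool_rot: [[-0.466, 0.885, -0.002], [0.885, 0.466, -0.001], [0.0, -0.003, -1.0]]
contact_force: [-0.7, -0.9, 0.3]
grip_width: -0.003
w6 centre [0.5137 0.0699] r 0.0723 grain 28.0 z 0.038172586290054725
  knob top mean [0.5123 0.0722 0.0679] 3504
t 8.72 p [0.5409 0.0121 0.0645] yaw_y 27.79 tilt z [-1.3e-03 -8.0e-04 -1.0e+00] F [ 1.57 -0.35  0.35] w -0.002 q1,q7 [-0.41  0.68]
```

View pics/w6.png

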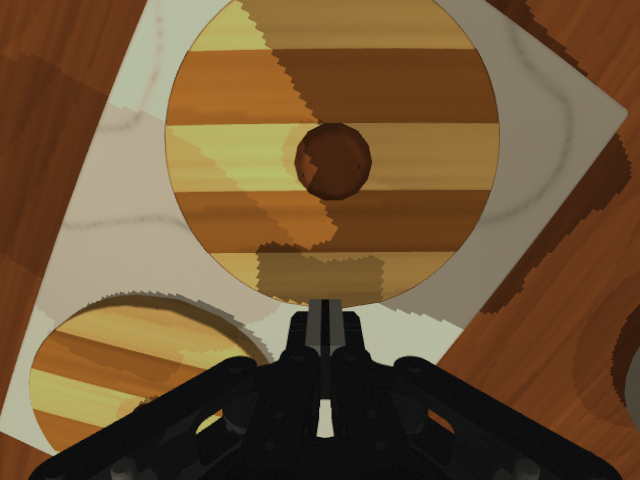

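```bash
python3 -m pendant '[{"x":0.003,"y":0.003,"z":0.011,"roll":0,"grip":0},{"x":0,"y":0,"z":0.008,"roll":0,"grip":0},{"x":0,"y":0,"z":0,"roll":0,"grip":0}]'| grep -E 'clock|pos|force'
for i in 1; do :; done
python3 -m pendant '[{"x":0,"y":0,"z":0.003,"roll":0,"grip":0},{"x":0,"y":0,"z":0,"roll":0,"grip":0}]' | grep -E 'clock|pos|force'
python3 -m pendant '[{"x":0,"y":0,"z":0.0015,"roll":0,"grip":0},{"x":0,"y":0,"z":0,"roll":0,"grip":0}]' | grep -E 'clock|pos|force'
python3 -m pendant '[{"x":0,"y":0,"z":0.0015,"roll":0,"grip":0},{"x":0,"y":0,"z":0,"roll":0,"grip":0}]' | grep -E 'clock|pos|force'
python3 -m pendant '[{"x":0,"y":0,"z":0.001,"roll":0,"grip":0},{"x":0,"y":0,"z":0,"roll":0,"grip":0}]' | grep -E 'clock|pos|force'
```

```text
clock: 9.1
eef_pos: [0.5422, 0.0164, 0.0451]
contact_force: [-0.6, -0.0, 0.3]
clock: 9.35
eef_pos: [0.5425, 0.0166, 0.0427]
contact_force: [-0.4, 0.5, -0.4]
clock: 9.6
eef_pos: [0.5426, 0.0168, 0.0412]
contact_force: [0.1, -1.6, 0.3]
clock: 9.85
eef_pos: [0.5426, 0.0167, 0.0396]
contact_force: [0.3, 0.1, 0.9]
clock: 10.1
eef_pos: [0.5427, 0.0165, 0.0388]
contact_force: [0.4, -1.0, 4.3]
```

```bash
cat > tilt.py <<'E'
from m import *
import sys
f=sys.argv[1];snap('wrist',f)
cx,cy,g=.513,.070,np.radians(28)
for f in('w6',f):
    p,d,c,W=grid(f); rr=np.hypot(W[...,0]-cx,W[...,1]-cy); s=(W[...,0]-cx)*-np.sin(g)+(W[...,1]-cy)*np.cos(g)
    k=(rr<.07)&(rr>.022)&(W[...,2]<.058)&(W[...,2]>.026)&(s>-.04)
    print(f,np.polyfit(s[k],W[k][:,2],1),s[k].min(),s[k].max())
E
python3 tilt.py w7; python3 go.py
python3 -m pendant '[{"x":0,"y":0,"z":0.001,"roll":0,"grip":0},{"x":0,"y":0,"z":0,"roll":0,"grip":0}]' | grep -E 'clock|pos|force'
python3 tilt.py w8; python3 go.py
```

```text
w6 [0.0147657  0.03783855] -0.039998995026782225 0.06382848964911021
w7 [0.07381375 0.03906747] -0.039995354178057864 0.05798498085850949
t 10.15 p [0.5427 0.0166 0.0388] yaw_y 27.95 tilt z [ 3.e-04 -2.e-04 -1.e+00] F [ 0.34 -1.18  3.04] w -0.001 q1,q7 [-0.4   0.69]
clock: 10.4
eef_pos: [0.5429, 0.0163, 0.0381]
contact_force: [-0.6, -4.0, 9.6]
w6 [0.0147657  0.03783855] -0.039998995026782225 0.06382848964911021
w8 [0.10333501 0.04037478] -0.03999695254413234 0.05689936006991127
t 10.45 p [0.5429 0.0163 0.0381] yaw_y 27.93 tilt z [ 8.e-04 -3.e-04 -1.e+00] F [-1.36 -3.08  9.88] w -0.002 q1,q7 [-0.4   0.69]
```

```bash
python3 -m pendant '[{"x":0,"y":0,"z":-0.003,"roll":0,"grip":0},{"x":0,"y":0,"z":-0.003,"roll":0,"grip":0},{"x":0,"y":0,"z":-0.02,"roll":0,"grip":0},{"x":0,"y":0,"z":0,"roll":0,"grip":0}]'|grep force; python3 tilt.py w9
python3 - <<'E'
import cv2,numpy as np
cv2.imwrite('pics/cmp.png',np.hstack([cv2.resize(cv2.imread(f'pics/{f}.png'),(400,300)) for f in('w8','w9')]))
from lids import lid
lid('w9',(.513,.069))
E
python3 go.py
```

```text
contact_force: [-0.3, -0.8, 0.1]
w6 [0.0147657  0.03783855] -0.039998995026782225 0.06382848964911021
w9 [0.01619197 0.03783901] -0.03999785056795971 0.06632940470682586
w9 centre [0.5133 0.0707] r 0.0727 grain 28.5 z 0.038186168654958566
  knob top mean [0.5141 0.069  0.0682] 3677
t 11.00 p [0.5427 0.017  0.0639] yaw_y 27.97 tilt z [ 8.e-04  2.e-04 -1.e+00] F [0.33 0.87 0.09] w -0.001 q1,q7 [-0.42  0.67]
```

View pics/cmp.png

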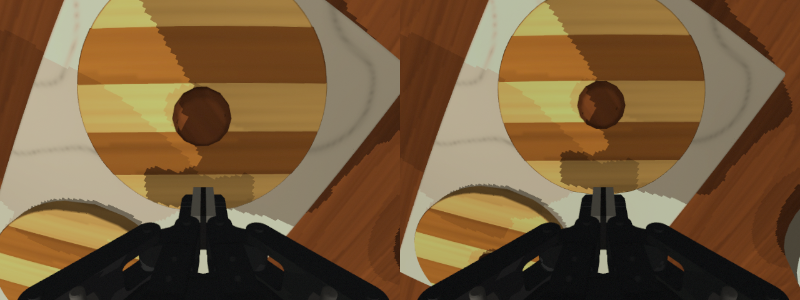

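Lid B tilted about 0.09 rad under 7 to 10 N and fell back level when released, so it is the cupped one. The crop pair shows it, with the knob at (201,116) while pressed and (601,104) after. Next I'll grasp lid B's knob.

```bash
python3 -m pendant '[{"x":0,"y":0,"z":-0.045,"roll":0,"grip":0.07},{"x":0.03,"y":0,"z":0,"roll":0,"grip":0.07},{"x":0.03,"y":0,"z":0,"roll":0,"grip":0.07},{"x":0,"y":0,"z":0,"roll":0,"grip":0.07}]'; python3 go.py 0.5138 0.07 0.044 28
```

```text
clock: 11.5
eef_pos: [0.5133, 0.0718, 0.108]
tool_rot: [[-0.472, 0.882, -0.001], [0.882, 0.472, 0.001], [0.001, -0.001, -1.0]]
contact_force: [1.2, -0.7, -0.2]
grip_width: 0.819
t 11.50 p [0.5133 0.0718 0.108 ] yaw_y 28.14 tilt z [-1.3e-03  5.0e-04 -1.0e+00] F [ 1.22 -0.7  -0.2 ] w 0.819 q1,q7 [-0.56  0.52]
shift mm [-1.9 -0.3 64. ]
roll 0.14121162073470828
```

```bash
python3 -m pendant '[{"x":-0.001,"y":0,"z":0.02,"roll":0,"grip":0.07},{"x":0,"y":0,"z":0.02,"roll":0,"grip":0.07},{"x":0,"y":0,"z":0.016,"roll":0,"grip":0.07},{"x":0,"y":0,"z":0.008,"roll":0,"grip":0.07},{"x":0,"y":0,"z":0,"roll":0,"grip":0.07}]'; python3 -m pendant '[{"x":0,"y":0,"z":0,"roll":0,"grip":0.02},{"x":0,"y":0,"z":0,"roll":0,"grip":0.02},{"x":0,"y":0,"z":0,"roll":0,"grip":0.02},{"x":0,"y":0,"z":0,"roll":0,"grip":0.02}]' 50;python3 go.py
```

```text
clock: 12.12
eef_pos: [0.5148, 0.0686, 0.0443]
tool_rot: [[-0.469, 0.883, -0.001], [0.883, 0.469, -0.0], [-0.0, -0.001, -1.0]]
contact_force: [-0.1, -0.0, -0.3]
grip_width: 0.821
clock: 12.62
eef_pos: [0.5152, 0.069, 0.0453]
tool_rot: [[-0.469, 0.883, 0.001], [0.883, 0.469, 0.0], [-0.0, 0.001, -1.0]]
contact_force: [-2.6, -1.0, 9.1]
grip_width: 0.323
t 12.62 p [0.5152 0.069  0.0453] yaw_y 27.96 tilt z [ 8.e-04  4.e-04 -1.e+00] F [-2.61 -0.99  9.07] w 0.323 q1,q7 [-0.51  0.58]
```

```bash
python3 -m pendant '[{"x":0,"y":0,"z":-0.01,"roll":0,"grip":0.02},{"x":0,"y":0,"z":-0.03,"roll":0,"grip":0.02},{"x":0,"y":0,"z":-0.04,"roll":0,"grip":0.02},{"x":0,"y":0,"z":-0.03,"roll":0,"grip":0.02},{"x":0,"y":0,"z":0,"roll":0,"grip":0.02}]'
python3 - <<'E'
from h import *
snap('wrist','w10')
E
python3 go.py 0.541 0.386 0.155
```

```text
clock: 13.25
eef_pos: [0.5159, 0.0691, 0.1571]
tool_rot: [[-0.469, 0.883, 0.004], [0.883, 0.469, 0.001], [-0.001, 0.004, -1.0]]
contact_force: [-0.2, 0.3, -2.4]
grip_width: 0.322
t 13.30 p [0.5152 0.0691 0.1556] yaw_y 27.97 tilt z [ 1.7e-03  8.0e-04 -1.0e+00] F [-0.48 -0.12 -1.7 ] w 0.322 q1,q7 [-0.59  0.49]
shift mm [267.8 171.4   0.9]
```

View pics/w10.png

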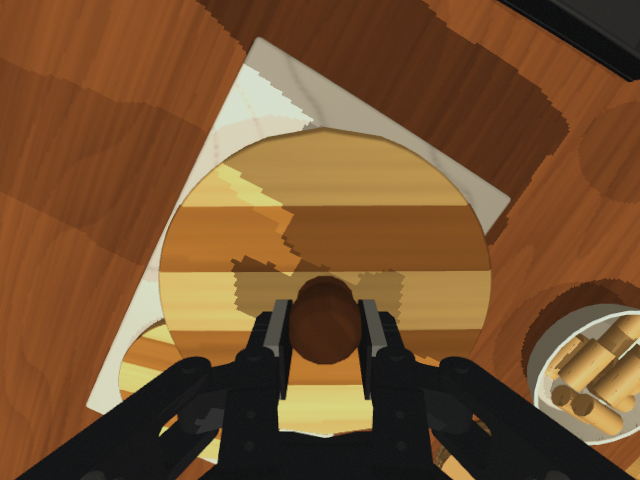

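The lid is held by its knob (325,320) and hangs level. Next I'll carry it to the tray.

```bash
python3 -m pendant '[{"x":0.02,"y":0.013,"z":0,"roll":0,"grip":0.02},{"x":0.038,"y":0.0245,"z":0,"roll":0,"grip":0.02},{"x":0.038,"y":0.0245,"z":0,"roll":0,"grip":0.02},{"x":0.038,"y":0.0245,"z":0,"roll":0,"grip":0.02},{"x":0.038,"y":0.0245,"z":0,"roll":0,"grip":0.02},{"x":0.038,"y":0.0245,"z":0,"roll":0,"grip":0.02},{"x":0.038,"y":0.0245,"z":0,"roll":0,"grip":0.02},{"x":0.02,"y":0.012,"z":0,"roll":0,"grip":0.02},{"x":0,"y":0,"z":0,"roll":0,"grip":0.02},{"x":0,"y":0,"z":0,"roll":0,"grip":0.02}]'; python3 go.py 0.541 0.386 0.052;python3 - <<'E'
from h import *
snap('wrist','w11');snap('scene','s11')
from m import *
p,d,c,W=grid('w11')
rr=np.hypot(W[...,0]-.541,W[...,1]-.386);k=(rr<.068)&(rr>.02)&(abs(W[...,2]-.149)<.02)&(np.mgrid[0:480,0:640][0]<300)
Q=W[k];print(k.sum(),np.linalg.lstsq(np.c_[Q[:,:2]-[.541,.386],np.ones(len(Q))],Q[:,2],rcond=None)[0])
E
```

```text
clock: 14.55
eef_pos: [0.5411, 0.385, 0.1538]
tool_rot: [[-0.468, 0.884, -0.001], [0.884, 0.468, -0.001], [-0.001, -0.001, -1.0]]
contact_force: [0.9, -0.5, -1.8]
grip_width: 0.32
t 14.55 p [0.5411 0.385  0.1538] yaw_y 27.90 tilt z [-9.0e-04 -1.5e-03 -1.0e+00] F [ 0.89 -0.49 -1.76] w 0.320 q1,q7 [-0.93  0.01]
shift mm [  1.    0.5 101.8]
33422 [-0.02403461  0.04056146  0.14489126]
```

View pics/w11.png

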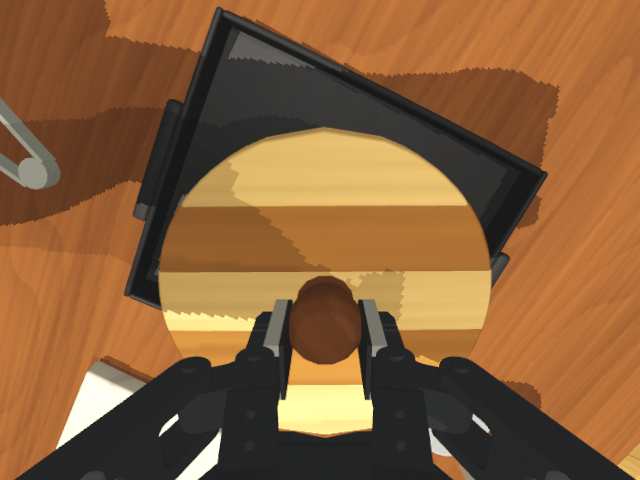

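View pics/s11.png

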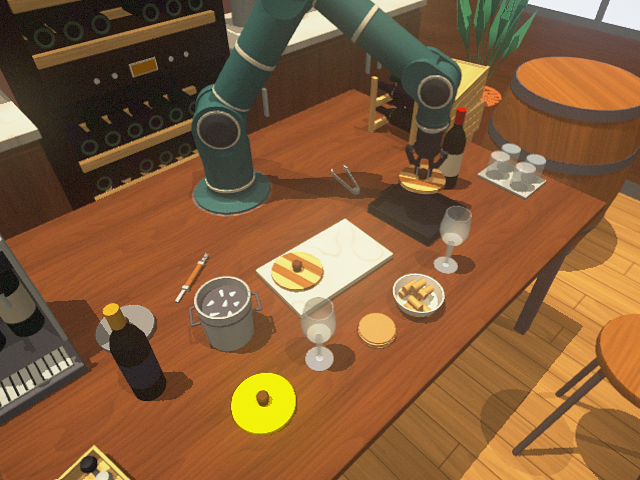

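```bash
python3 -m pendant '[{"x":0.001,"y":0,"z":0.03,"roll":0,"grip":0.02},{"x":0,"y":0,"z":0.04,"roll":0,"grip":0.02},{"x":0,"y":0,"z":0.025,"roll":0,"grip":0.02},{"x":0,"y":0,"z":0.015,"roll":0,"grip":0.02},{"x":0,"y":0,"z":0.009,"roll":0,"grip":0.02},{"x":0,"y":0,"z":0,"roll":0,"grip":0.02}]'
python3 -m pendant '[{"x":0,"y":0,"z":0.002,"roll":0,"grip":0.02},{"x":0,"y":0,"z":0,"roll":0,"grip":0.02}]' | grep -E 'clock|pos|force'
python3 -m pendant '[{"x":0,"y":0,"z":0.002,"roll":0,"grip":0.02},{"x":0,"y":0,"z":0,"roll":0,"grip":0.02}]' | grep -E 'clock|pos|force'
```

```text
clock: 15.4
eef_pos: [0.5408, 0.387, 0.0358]
tool_rot: [[-0.469, 0.883, 0.0], [0.883, 0.469, -0.0], [-0.0, -0.0, -1.0]]
contact_force: [-0.3, -0.5, -1.7]
grip_width: 0.319
clock: 15.65
eef_pos: [0.5409, 0.3873, 0.0342]
contact_force: [-0.5, -0.2, -0.8]
clock: 15.9
eef_pos: [0.5407, 0.3871, 0.0316]
contact_force: [-0.2, 0.8, -1.1]
```

```bash
python3 -m pendant '[{"x":0,"y":0,"z":0.002,"roll":0,"grip":0.02},{"x":0,"y":0,"z":0,"roll":0,"grip":0.02}]' | grep -E 'clock|pos|force'
python3 -m pendant '[{"x":0,"y":0,"z":0.0015,"roll":0,"grip":0.02},{"x":0,"y":0,"z":0,"roll":0,"grip":0.02}]' | grep -E 'clock|pos|force'
python3 -m pendant '[{"x":0,"y":0,"z":0.001,"roll":0,"grip":0.02},{"x":0,"y":0,"z":0,"roll":0,"grip":0.02}]' | grep -E 'clock|pos|force'
```

```text
clock: 16.15
eef_pos: [0.5406, 0.387, 0.0294]
contact_force: [0.0, -0.2, -1.4]
clock: 16.4
eef_pos: [0.5407, 0.387, 0.028]
contact_force: [-0.5, -1.0, -1.7]
clock: 16.65
eef_pos: [0.5407, 0.3871, 0.0271]
contact_force: [0.2, -0.2, -1.7]
```

```bash
python3 -m pendant '[{"x":0,"y":0,"z":0.001,"roll":0,"grip":0.02},{"x":0,"y":0,"z":0,"roll":0,"grip":0.02}]' | grep -E 'clock|pos|force'
python3 -m pendant '[{"x":0,"y":0,"z":0.001,"roll":0,"grip":0.02},{"x":0,"y":0,"z":0,"roll":0,"grip":0.02}]' | grep -E 'clock|pos|force'
```

```text
clock: 16.9
eef_pos: [0.5408, 0.3871, 0.0264]
contact_force: [-2.9, -0.2, 4.7]
clock: 17.15
eef_pos: [0.5408, 0.3871, 0.0263]
contact_force: [-8.5, -5.3, 19.5]
```

```bash
python3 -m pendant '[{"x":0,"y":0,"z":-0.001,"roll":0,"grip":0.02},{"x":0,"y":0,"z":0,"roll":0,"grip":0.032},{"x":0,"y":0,"z":0,"roll":0,"grip":0.045},{"x":0,"y":0,"z":0,"roll":0,"grip":0.065},{"x":0,"y":0,"z":-0.01,"roll":0,"grip":0.07},{"x":0,"y":0,"z":-0.04,"roll":0,"grip":0.07},{"x":0,"y":0,"z":-0.05,"roll":0,"grip":0.07},{"x":0,"y":0,"z":-0.05,"roll":0,"grip":0.07},{"x":0,"y":0,"z":0,"roll":0,"grip":0.07}]'
python3 - <<'E'
from h import *
snap('wrist','w12');snap('scene','s12')
E
python3 go.py 0.491 -0.110 0.16 11.5
```

```text
clock: 18.27
eef_pos: [0.5424, 0.3881, 0.181]
tool_rot: [[-0.469, 0.883, 0.005], [0.883, 0.469, 0.004], [0.001, 0.007, -1.0]]
contact_force: [0.7, -0.5, -0.2]
grip_width: 0.819
t 18.38 p [0.5407 0.3872 0.1768] yaw_y 27.96 tilt z [ 6.e-04  7.e-04 -1.e+00] F [-0.26 -0.34 -1.08] w 0.819 q1,q7 [-0.94  0.  ]
shift mm [-415.9 -277.    16.4]
roll 16.460378156005277
```

View pics/w12.png

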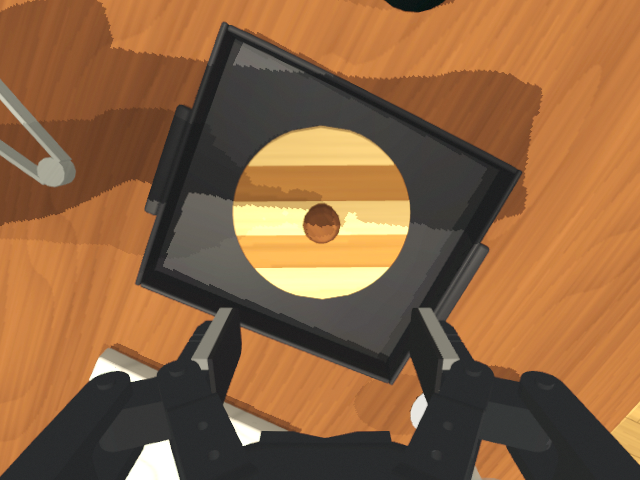

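The cupped lid lies flat and central in the tray, with its knob at (321,222). Next is the true lid, A.

```bash
python3 -m pendant '[{"x":-0.042,"y":-0.0277,"z":0,"roll":0,"grip":0.07},{"x":-0.042,"y":-0.0277,"z":0,"roll":0,"grip":0.07},{"x":-0.042,"y":-0.0277,"z":0,"roll":0,"grip":0.07},{"x":-0.042,"y":-0.0277,"z":0,"roll":0,"grip":0.07},{"x":-0.042,"y":-0.0277,"z":0,"roll":0,"grip":0.07},{"x":-0.042,"y":-0.0277,"z":0,"roll":0,"grip":0.07},{"x":-0.042,"y":-0.0277,"z":0,"roll":0,"grip":0.07},{"x":-0.042,"y":-0.0277,"z":0,"roll":0,"grip":0.07},{"x":-0.042,"y":-0.0277,"z":0,"roll":0,"grip":0.07},{"x":-0.038,"y":-0.0277,"z":0,"roll":0,"grip":0.07}]' >/dev/null
python3 -m pendant '[{"x":0,"y":0,"z":0.03,"roll":8.2,"grip":0.07},{"x":0,"y":0,"z":0.03,"roll":8.2,"grip":0.07},{"x":0,"y":0,"z":0,"roll":0,"grip":0.07}]'
python3 - <<'E'
from h import *
snap('wrist','w13')
from lids import lid
lid('w13',(.491,-.11))
E
python3 go.py 0.491 -0.110 0.045 11.5
```

```text
clock: 20.0
eef_pos: [0.4893, -0.1101, 0.1142]
tool_rot: [[-0.201, 0.98, -0.005], [0.98, 0.201, -0.001], [0.0, -0.005, -1.0]]
contact_force: [-0.7, -0.4, 1.5]
grip_width: 0.819
w13 centre [ 0.4903 -0.1065] r 0.0737 grain 11.5 z 0.037347235455157377
  knob top mean [ 0.4902 -0.1063  0.0679] 1453
t 20.05 p [ 0.4903 -0.1102  0.1156] yaw_y 11.73 tilt z [-2.7e-03 -6.0e-04 -1.0e+00] F [-0.5   0.02  0.21] w 0.817 q1,q7 [-0.33  0.65]
shift mm [ 0.1  0.9 70.6]
roll 0.23350170466594022
```

View pics/w13.png

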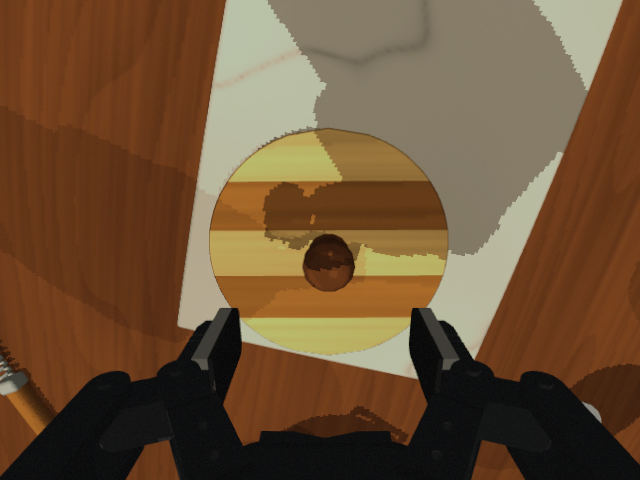

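The picture shows lid A with its knob at (328,262), central between the open fingers. I'll descend and grip.

```bash
python3 -m pendant '[{"x":0.0015,"y":0,"z":0.02,"roll":0,"grip":0.07},{"x":0,"y":0,"z":0.02,"roll":0,"grip":0.07},{"x":0,"y":0,"z":0.018,"roll":0,"grip":0.07},{"x":0,"y":0,"z":0.01,"roll":0,"grip":0.07},{"x":0,"y":0,"z":0,"roll":0,"grip":0.07}]'|grep -E 'pos|force'; python3 -m pendant '[{"x":0,"y":0,"z":0,"roll":0,"grip":0.02},{"x":0,"y":0,"z":0,"roll":0,"grip":0.02},{"x":0,"y":0,"z":0,"roll":0,"grip":0.02},{"x":0,"y":0,"z":0,"roll":0,"grip":0.02}]' 50; python3 go.py 
python3 -m pendant '[{"x":0,"y":0,"z":-0.01,"roll":0,"grip":0.02},{"x":0,"y":0,"z":-0.03,"roll":0,"grip":0.02},{"x":0,"y":0,"z":-0.05,"roll":0,"grip":0.02},{"x":0,"y":0,"z":-0.06,"roll":0,"grip":0.02},{"x":0,"y":0,"z":-0.04,"roll":0,"grip":0.02},{"x":0,"y":0,"z":-0.02,"roll":0,"grip":0.02},{"x":0,"y":0,"z":0,"roll":0,"grip":0.02}]'
python3 - <<'E'
from h import *
snap('wrist','w14')
from m import *
p,d,c,W=grid('w14'); s=r.observe();P=s['eef_pos'];print(P)
rr=np.hypot(W[...,0]-P[0],W[...,1]-P[1]);k=(rr<.068)&(rr>.02)&(abs(W[...,2]-P[2]+.008)<.02)&(np.mgrid[0:480,0:640][0]<310)
Q=W[k];print(k.sum(),np.linalg.lstsq(np.c_[Q[:,:2]-P[:2],np.ones(len(Q))],Q[:,2],rcond=None)[0])
E
python3 go.py 0.517 -0.363 0.25
```

```text
eef_pos: [0.4906, -0.1088, 0.048]
contact_force: [-0.1, -0.3, 0.2]
clock: 21.18
eef_pos: [0.491, -0.1087, 0.0489]
tool_rot: [[-0.2, 0.98, 0.001], [0.98, 0.2, 0.0], [0.0, 0.001, -1.0]]
contact_force: [-2.7, 1.7, 12.4]
grip_width: 0.32
t 21.18 p [ 0.491  -0.1087  0.0489] yaw_y 11.56 tilt z [ 7.e-04  2.e-04 -1.e+00] F [-2.72  1.68 12.43] w 0.320 q1,q7 [-0.27  0.73]
clock: 22.05
eef_pos: [0.4912, -0.1088, 0.2596]
tool_rot: [[-0.2, 0.98, 0.003], [0.98, 0.2, 0.0], [-0.0, 0.003, -1.0]]
contact_force: [-0.5, 0.5, -2.0]
grip_width: 0.321
[ 0.49065307 -0.10862316  0.25838346]
34514 [ 0.00442791 -0.00483753  0.24821687]
t 22.10 p [ 0.4907 -0.1086  0.2584] yaw_y 11.57 tilt z [ 8.e-04  3.e-04 -1.e+00] F [-0.44 -0.23 -2.56] w 0.319 q1,q7 [-0.45  0.5 ]
shift mm [-254.5  -25.2    8.3]
```

View pics/w14.png

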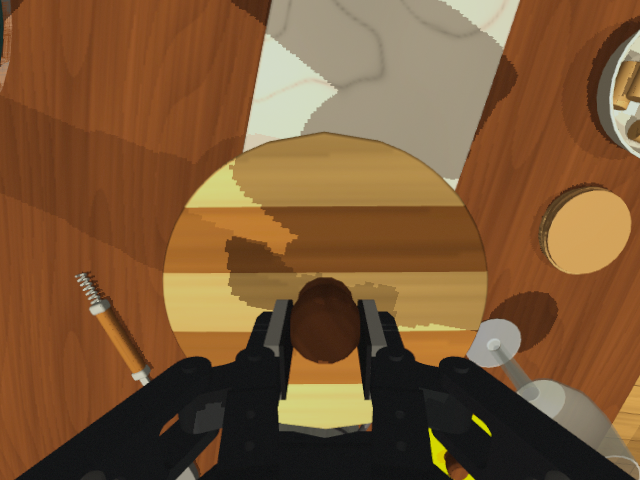

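Run:
```python
from m import *
from scipy.optimize import least_squares
for f in('scene0','side0','w3'):
    p,d,c,W=grid(f)
    m=((np.hypot(W[...,0]-.517,W[...,1]+.364)<.085)&(W[...,2]>.135)).astype(np.uint8)
    cs,_=cv2.findContours(m,cv2.RETR_EXTERNAL,cv2.CHAIN_APPROX_NONE);k=max(cs,key=cv2.contourArea)
    # near-plane points only
    q=onplane(c,k.reshape(-1,2),.15)[:,:2]
    u=k.reshape(-1,2); z=W[u[:,1],u[:,0],2]; q=q[z>.143]
    s=least_squares(lambda a:np.hypot(*(q-a[:2]).T)-.068,[.517,-.364],loss='soft_l1',f_scale=.001)
    print(f,len(q),s.x,np.sqrt(np.mean(s.fun**2)))
```

```text
scene0 86 [ 0.52166562 -0.3664924 ] 0.001343209183593505
side0 105 [ 0.51423151 -0.36470945] 0.0012080327684827227
w3 132 [ 0.51913357 -0.36817129] 0.0018698877169020453
```

```bash
python3 -m pendant '[{"x":-0.02,"y":-0.002,"z":0,"roll":0,"grip":0.02},{"x":-0.04,"y":-0.004,"z":0,"roll":0,"grip":0.02},{"x":-0.045,"y":-0.005,"z":0,"roll":0,"grip":0.02},{"x":-0.045,"y":-0.005,"z":0,"roll":0,"grip":0.02},{"x":-0.045,"y":-0.005,"z":0,"roll":0,"grip":0.02},{"x":-0.04,"y":-0.003,"z":0,"roll":0,"grip":0.02},{"x":-0.022,"y":-0.002,"z":0.03,"roll":0,"grip":0.02},{"x":0,"y":0,"z":0.04,"roll":0,"grip":0.02},{"x":0,"y":0,"z":0.007,"roll":0,"grip":0.02},{"x":0,"y":0,"z":0,"roll":0,"grip":0.02}]'; python3 go.py 0.5165 -0.366 0.18
python3 - <<'E'
from h import *
snap('scene','s15');snap('side','d15');snap('wrist','w15')
a=cv2.imread('pics/s15.png')[240:390,150:320];b=cv2.imread('pics/d15.png')[250:400,360:530]
cv2.imwrite('pics/c15.png',np.hstack([cv2.resize(x,(400,353),interpolation=cv2.INTER_CUBIC) for x in(a,b)]))
E
```

```text
clock: 23.35
eef_pos: [0.5167, -0.3656, 0.1813]
tool_rot: [[-0.2, 0.98, -0.001], [0.98, 0.2, 0.0], [0.0, -0.001, -1.0]]
contact_force: [0.3, 0.3, -0.8]
grip_width: 0.319
t 23.35 p [ 0.5167 -0.3656  0.1813] yaw_y 11.57 tilt z [-8.e-04  1.e-04 -1.e+00] F [ 0.3   0.31 -0.79] w 0.319 q1,q7 [0.08 1.09]
shift mm [-0.4 -0.3  1.3]
```

View pics/c15.png

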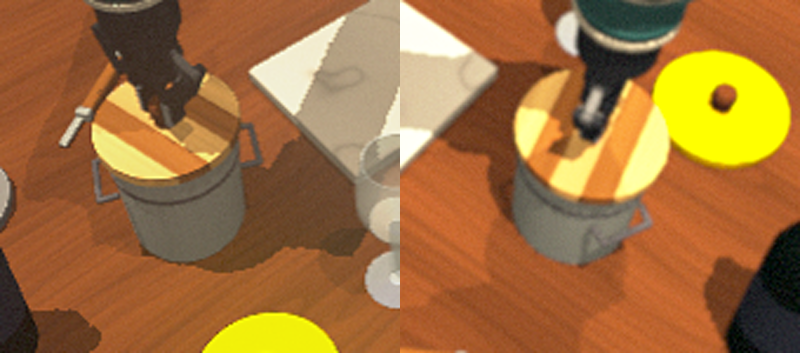

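View pics/w15.png

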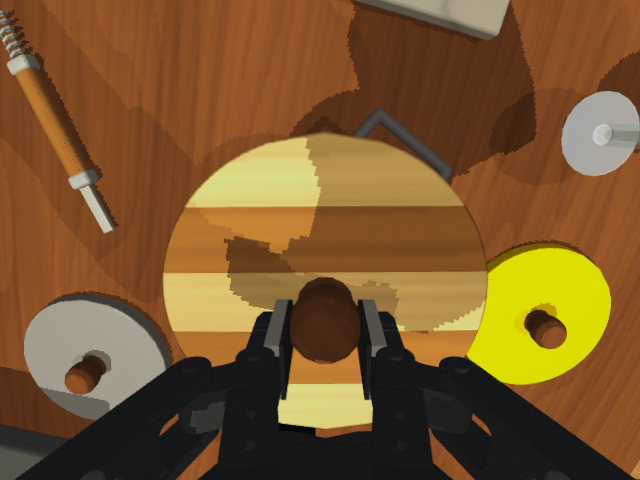

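```bash
cat > cen.py <<'E'
from m import *
from scipy.optimize import least_squares
import sys
def fit(f,z,R,lid):
    p,d,c,W=grid(f);hsv=cv2.cvtColor(p,cv2.COLOR_BGR2HSV)
    # colour mask by image: project ROI
    if lid:
        m=(np.hypot(W[...,0]-.517,W[...,1]+.366)<.09)&(W[...,2]>z-.008)&(hsv[...,1]>60)&(hsv[...,2]>70)
    else: m=(np.hypot(W[...,0]-.517,W[...,1]+.364)<.085)&(W[...,2]>z-.008)
    cs,_=cv2.findContours(m.astype(np.uint8),cv2.RETR_EXTERNAL,cv2.CHAIN_APPROX_NONE);k=max(cs,key=cv2.contourArea).reshape(-1,2)
    k=cv2.convexHull(k).reshape(-1,2)
    q=onplane(c,k,z)[:,:2]
    s=least_squares(lambda a:np.hypot(*(q-a[:2]).T)-R,[.517,-.365],loss='soft_l1',f_scale=.001)
    print(f,len(q),np.round(s.x,4),np.round(np.sqrt(np.mean(s.fun**2)),4),np.round(W[m].mean(0),3))
    return s.x
if __name__=='__main__':
    z=float(sys.argv[3])
    for a,b in(('scene0',sys.argv[1]),('side0',sys.argv[2])):
        A=fit(a,.15,.068,0);B=fit(b,z,.075,1);print('lid-rim mm',np.round((B-A)*1000,1))
E
python3 cen.py s15 d15 .171
```

```text
scene0 31 [ 0.5214 -0.3662] 0.0012 [ 0.52  -0.368  0.147]
s15 21 [-0.1121 -0.1016] 0.1594 [ 0.523 -0.365  0.419]
lid-rim mm [-633.5  264.6]
side0 32 [ 0.5145 -0.3648] 0.0011 [ 0.515 -0.365  0.149]
d15 19 [ 0.8229 -0.2777] 0.0719 [ 0.493 -0.366  0.4  ]
lid-rim mm [308.4  87.1]
```

```bash
sed -i 's/(W\[...,2\]>z-.008)&(hsv\[...,1\]>60)/(abs(W[...,2]-z)<.01)\&(hsv[...,1]>60)/' cen.py; python3 cen.py s15 d15 .171
```

```text
scene0 31 [ 0.5214 -0.3662] 0.0012 [ 0.52  -0.368  0.147]
s15 24 [ 0.5226 -0.3678] 0.0015 [ 0.532 -0.375  0.169]
lid-rim mm [ 1.3 -1.5]
side0 32 [ 0.5145 -0.3648] 0.0011 [ 0.515 -0.365  0.149]
d15 34 [ 0.513  -0.3658] 0.0017 [ 0.505 -0.37   0.171]
lid-rim mm [-1.6 -1. ]
```

Against the rim, both cameras put the lid within about 1.5 mm of centre. Now I'll lower it.

```bash
python3 -m pendant '[{"x":0.001,"y":0,"z":0.003,"roll":0,"grip":0.02},{"x":0,"y":0,"z":0.002,"roll":0,"grip":0.02},{"x":0,"y":0,"z":0,"roll":0,"grip":0.02}]' | grep -E 'clock|pos|force'
python3 -m pendant '[{"x":0,"y":0,"z":0.001,"roll":0,"grip":0.02},{"x":0,"y":0,"z":0,"roll":0,"grip":0.02}]' | grep -E 'clock|pos|force'
python3 -m pendant '[{"x":0,"y":0,"z":0.0008,"roll":0,"grip":0.02},{"x":0,"y":0,"z":0,"roll":0,"grip":0.02}]' | grep -E 'clock|pos|force'
```

```text
clock: 23.88
eef_pos: [0.5166, -0.3647, 0.1762]
contact_force: [-0.1, 0.7, -1.9]
clock: 24.12
eef_pos: [0.5166, -0.3648, 0.1753]
contact_force: [0.5, -1.3, -0.6]
clock: 24.38
eef_pos: [0.5167, -0.3648, 0.1751]
contact_force: [-3.3, 3.1, 10.2]
```

```bash
python3 -m pendant '[{"x":0,"y":0,"z":-0.0005,"roll":0,"grip":0.02},{"x":0,"y":0,"z":0,"roll":0,"grip":0.032},{"x":0,"y":0,"z":0,"roll":0,"grip":0.045},{"x":0,"y":0,"z":0,"roll":0,"grip":0.065},{"x":0,"y":0,"z":-0.01,"roll":0,"grip":0.07},{"x":0,"y":0,"z":-0.04,"roll":0,"grip":0.07},{"x":0,"y":0,"z":-0.05,"roll":0,"grip":0.07},{"x":0,"y":0,"z":-0.05,"roll":0,"grip":0.07},{"x":0,"y":0,"z":-0.04,"roll":0,"grip":0.07},{"x":0,"y":0,"z":0,"roll":0,"grip":0.07}]'
python3 - <<'E'
from h import *
snap('scene','s16');snap('side','d16');snap('wrist','w16')
E
python3 cen.py s16 d16 .164;python3 go.py
```

```text
clock: 25.62
eef_pos: [0.5169, -0.3657, 0.3686]
tool_rot: [[-0.2, 0.98, 0.004], [0.98, 0.2, -0.003], [-0.003, 0.004, -1.0]]
contact_force: [0.7, -0.2, -0.9]
grip_width: 0.818
scene0 31 [ 0.5214 -0.3662] 0.0012 [ 0.52  -0.368  0.147]
s16 31 [ 0.5215 -0.3663] 0.0019 [ 0.524 -0.368  0.163]
lid-rim mm [ 0.1 -0. ]
side0 32 [ 0.5145 -0.3648] 0.0011 [ 0.515 -0.365  0.149]
d16 34 [ 0.5132 -0.3646] 0.0017 [ 0.511 -0.366  0.164]
lid-rim mm [-1.3  0.2]
t 25.77 p [ 0.5163 -0.3645  0.3644] yaw_y 11.56 tilt z [-6.e-04  4.e-04 -1.e+00] F [-0.62  0.49 -0.83] w 0.820 q1,q7 [0.03 1.  ]
```

View pics/s16.png

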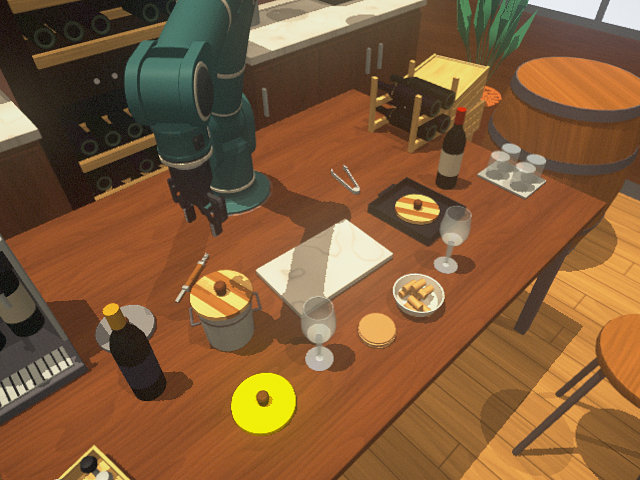

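View pics/w16.png

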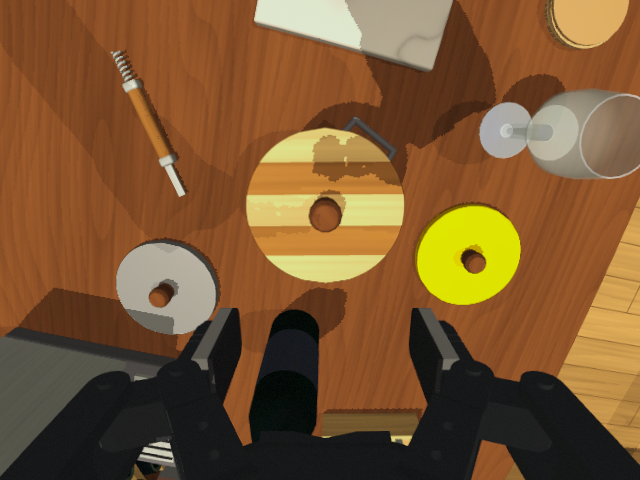

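The scene picture shows the true lid on the bucket at (222,293) and the cupped lid in the tray at (417,207). Everything else looks in place. Last, a numeric check for level and for shifts.

Run:
```python
from m import *
for f,P,z in(('w16',(.517,-.365),.164),('w12',(.541,.387),.019)):
    p,d,c,W=grid(f);rr=np.hypot(W[...,0]-P[0],W[...,1]-P[1]);k=(rr<.07)&(rr>.025)&(abs(W[...,2]-z)<.01)
    Q=W[k];print(f,k.sum(),np.linalg.lstsq(np.c_[Q[:,:2]-P,np.ones(len(Q))],Q[:,2],rcond=None)[0])
a=[cv2.cvtColor(cv2.imread('pics/'+f+'.png'),cv2.COLOR_BGR2GRAY).astype(np.float32) for f in('scene0','s16')]
for n,(l,t,r_,b) in dict(bucketlow=(195,322,262,352),gA=(298,320,340,372),gB=(438,205,472,275),bB=(105,300,168,402),bA=(435,105,470,192),bowl=(390,272,445,318),cs=(174,250,212,304),tongs=(328,163,362,196)).items():
    s,q=cv2.phaseCorrelate(a[0][t:b,l:r_],a[1][t:b,l:r_]);print(n,np.round(s,2),round(q,2))
```

```text
w16 14722 [0.00048952 0.00025251 0.16351959]
w12 18367 [ 0.00161195 -0.00268861  0.01929898]
bucketlow [ 0.04 -0.29] 0.85
gA [ 0.39 -0.  ] 0.94
gB [-0.11  0.08] 0.88
bB [-0.01  0.03] 1.0
bA [-0.03  0.08] 0.97
bowl [-0.01  0.01] 0.99
cs [ 0.41 -0.16] 0.44
tongs [-0.04 -0.27] 0.95
```

```bash
python3 -c "
from plant import r
print(r.close_job())"
```

```text
the job is handed in; nothing more can be done
None
```

The job is done and handed in at about 26 s: the cupped lid is in the returns tray and the true lid is on the ice bucket.

- **Finding the cupped lid:** I pressed the lid nearer the bucket first. It stayed level (0.003 rad at about 11 N). That press briefly reached 29 N, more than gentle. The other lid rocked about 0.06 rad at 3–4 N and 0.09 rad at about 10 N, then fell back when let go, so it is the cupped one.
- **Cupped lid:** it lies flat in the tray, knob up (slope under 0.003 rad) and central. I set it down under force control; contact peaked at about 20 N.
- **True lid:** it is on the bucket, level (slope under 0.001 rad). The two fixed cameras put it 0.1 mm and 1.3 mm off the rim's centre. I set it down with about 10 N.
- **Everything else:** comparing before and after pictures, the bucket, glasses, bottles, bowl and tongs moved less than 0.4 px. The coasters were only looked at, and seem unmoved.
- **Weak or disagreeing checks:** the corkscrew's picture match was poor (0.44, apparent shift about 0.4 px). It looks unmoved and the arm never came near it. The fixed cameras also disagreed by about 7 mm on absolute x, so I centred the lid using lid-to-rim offsets within each camera.

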